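# Trip the push latch of a maple test drawer and put the feeler block in it

### The arm

A 6-joint arm with a two-finger parallel gripper is mounted at the origin on the work surface. World frame = base frame: x ahead of the robot, y to its left, z up, the work surface at z = 0. Lengths are in m, angles in rad, forces in N, time in s.
With the tool pointing down it reaches from about 0.425 to 0.95 m from the base axis. Payload 3.5 kg.
Tool frame: the origin (TCP) lies midway between the tips of the shut fingers; the grasp point (between the pads) lies 19 mm behind it; z points along the fingers, y is the direction in which the jaws open and shut (so a half turn about z gives the same grasp; the last joint's range is limited). The gripper opens to 85 mm and grips with 20 to 120 N. Pads are 22 mm wide; open, the fingers measure 114 mm over their backs; the gripper's body (76 mm by 85 mm) begins 54 mm behind the grasp point. The pads swing forward as they close: fully open they stand 13 mm farther back than shut.
Start: joints at [1.048, 0.286, 1.577, -0, 1.279, -0.15], TCP at [0.246, 0.629, 0.231] pointing down, gripper open.
Joint ranges: [-2.77, 2.77], [-0.9, 2.22], [0.21, 2.48], [-1.53, 4.67], [0.24, 2.81], [-2.84, 2.84]. Speed limits (rad/s): [2.79, 2.79, 3.14, 3.14, 3.14, 3.14].

### API

Orientations are given as a unit quaternion [x, y, z, w].
In Python, from plant import * gives the robot as it stands.
- The arm moves only by the shell command python3 -m jog 'ROWS' [FORCE]. ROWS is a JSON object of lists of equal length, an entry for each row: "travel": the shift along the world's x, y, z in mm, a list of three; "dr": the turn, a rotation vector about the world's x, y, z in degrees, a list of three; "jaw": the closure in counts, from 0 (fully open) to 255 (shut). In form: {"travel": [[x, y, z], ...], "dr": [[wx, wy, wz], ...], "jaw": [jaw, ...]}. A call has 1 to 5 rows; each row shifts and turns the commanded pose from where the row before left it; what a row does not reach is not made up. A row lasts 1/12 s, in which the tool goes at most 41.7 mm and 7.16 degrees, less where a joint would pass 70% of its speed; a pose out of reach is approached as far as the arm can. A call is refused whole if a number of a shift passes 41.7 or a number of a turn 7.16, either way. A call with a gripper value outside its range is refused whole. The fingers move at their own pace and stop on an object; FORCE is the grip in N (left out, the last holds). Time passes only in rows, so rows that do not move let the fingers close. It gives the time, the measured TCP pose, the force and the opening at its end, in the units of the state.
- get_state(): the state, without advancing time (a new reading comes with each control period).
- read_camera(name): name is "scene" or "top" or "wrist"; returns the picture (480x640x3 uint8, red, green, blue); there is no depth.
- camera_info(name): a dict with "K" (3x3 intrinsics, pixels), "R" (3x3) and "t" (3): a world point X has camera coordinates R X + t; the wrist camera has in their place "mount" (4x4, takes a point from camera to tool coordinates, whose origin is the TCP and whose axes are the flange's). Camera axes: x right, y down, z forward; pixel columns grow to the right and rows downward; lengths in m; the calibration is good to about 2 mm. A picture is of the moment at which its call begins: read the wrist's pose just before it. camera_info takes no time and is no camera call.
- sign_off(): hands the job in, once; it reports no verdict.
The state is a dict: "time": time; "qpos": joint angles; "dq": joint speeds; "joint_efforts": joint torques, N m; "eef_pos": TCP position; "tcp_rot": TCP orientation; "contact_force": force on the tool from outside, world axes, zero at the start; "wrist_torque": the same for the moment, N m; "opening": opening from 0.0 (shut) to 1.0 (fully open).
Only numpy, scipy, OpenCV 4.12 (cv2) and the standard library are available. Lean on these libraries where they do the work, as an engineer would, in place of code of your own. Each camera call takes 0.05 s, during which the arm holds its last target. There are 200 camera calls.

### The job

Press the front of the maple drawer in gently until you feel it come up against its springy stop, then get quickly out of its way so that it springs fully out by itself without riding on the gripper. Then lower the yellow feeler block flat into the open drawer (do not drop it), let go and move clear, leaving the drawer fully out and the other things on the bench where they are, and knocking nothing.

Things in the scene. Friction and masses are not known exactly. Their poses are not given: they have to be found in the camera images.
- jig: fixed aluminium jig plate 260x240x12 mm with a box carcass (x -60 to +110, y -78 to +78, top at z 82 mm) and a red toggle clamp that stays shut (x over +65, y +45 to +120, up to z 105 mm). Origin: centre of the plate's underside, on the bench; x points into the carcass, z up; the drawer is on the -x side, roughly facing the robot.
- drawer_front (a point): centre of the outer face of the maple drawer's front panel, 132 wide (y) x 50 high (z) x 14 mm thick; axes as the jig's. Latched, it stands 40 mm proud of the carcass, 100 mm to -x of the jig's origin, 47 mm above the bench. No handle: press it along +x anywhere on the face. The latch lets go at a press depth of 4 to 26 mm that differs from drawer to drawer, with no click or force change.
- drawer (a joint): drawer slide, m: 0 latched, negative pressed in, +0.075 fully out. Spring: pushes out with 5 to 6 N (2 N fully out), damped to about 60 mm/s, some 2 s to come out. 1.5 mm beyond the latch's hidden release depth is a springy stop, about 14 N per mm: a rise to 10-12 N shows the latch is free. Over 18 N bruises it. Pressed less, it stays latched; once free it comes out and never relatches.
- drawer_floor (a point): point on top of the drawer's floor, 55 mm behind the outer face of the front panel, midway across, 28 mm above the bench; axes as the jig's; moves with the drawer. Fully out, the clear space about it is -41 to +60 mm in x, -56 to +56 mm in y; side walls rise 36 mm, the front panel 44 mm above the floor.
- feeler: the yellow feeler block itself; origin at the centre of its underside
- feeler_center (a point): centre of the yellow plastic feeler block, 45 (x) x 25 (y) x 24 mm (z, up), some 35 g, loose on the bench, 12 mm above its underside
- offcut: maple offcut with a dark edge strip, 50 x 36 x 16 mm, loose; bystander
- tin: round brass-coloured wax tin, 54 mm across, 40 mm high, loose; bystander
- angle_block: steel angle block (L shape), 60 x 50 mm foot, 62 mm high, loose; bystander
- puzzle_box: dark finished puzzle box with a chequered top, 80 x 60 x 45 mm, loose; bystander
- screwdriver: screwdriver lying flat, loose; bystander
- brush: brush lying flat, loose; bystander
There are look-alikes about, which are no part of the job. What is meant by the feeler is not purple, and is the smaller of those in its own colour.

How it is judged:
On the way, in this order (a step that is already met when the one before it is completed fails the run):
1. the drawer is pressed in by more than 3 mm (value of joint drawer below -0.003 m), for 0.1 s.
2. the drawer has sprung fully out (beyond 72 mm) with nothing of the robot touching it (value of joint drawer above 0.072 m and not (contact force between any of the fingers, the arm, feeler and drawer above 0.2 N)), for 0.2 s.
3. the feeler block, still gripped, is lowered to within 10 mm of the drawer's floor (x of feeler_center in the frame of drawer_floor between -0.035 and 0.055 m and y of feeler_center in the frame of drawer_floor between -0.05 and 0.05 m and z of feeler_center in the frame of drawer_floor below 0.022 m and contact force between the fingers and feeler above 0.5 N), for 0.1 s.
At the end, for the whole second after the job is handed in: The drawer is fully out (joint beyond 72 mm) and at rest, and the feeler block lies still and flat on the drawer's floor (its centre within 16 mm above the floor and -35 to +55 mm in x, +-50 mm in y of site drawer_floor, upright within 0.15 rad), released (x of feeler_center in the frame of drawer_floor between -0.035 and 0.055 m and y of feeler_center in the frame of drawer_floor between -0.05 and 0.05 m and z of feeler_center in the frame of drawer_floor below 0.016 m and angle between feeler_center's own z axis and vertical below 0.15 rad and linear speed of feeler below 0.02 m/s and value of joint drawer above 0.072 m and velocity of joint drawer below 0.01 m/s); the robot touches nothing.
It fails at once if the drawer is pressed with more than 18 N (value of joint drawer below 0.07 m and contact force between any of the fingers, the arm, feeler and drawer above 18 N).
It fails at once if the robot or the feeler block touches the drawer while it comes out (joint between 25 and 70 mm) (value of joint drawer between 0.025 and 0.07 m and contact force between any of the fingers, the arm, feeler and drawer above 0.5 N).
It fails at once if the jig is knocked with more than 40 N (contact force between any of the arm, the fingers and jig above 40 N).
It fails at once if a bystander is moved by more than 15 mm (distance of any of offcut, tin, angle_block, puzzle_box, screwdriver, brush from where it was at the start of the episode above 0.015 m).
It also fails if it takes over 58 s, if anything falls off the work surface, if the arm or the gripper's body presses on something with over 40 N, if the wrist force passes 120 N, or if a joint passes its speed limit or range.

## Working session

There is one attempt and no reset: what is moved stays moved. The work goes in short steps, Python scripts to look and compute and a shell command to move; the robot and the scene stay as the last step left them, time stands still between calls to the robot, and variables do not carry over. Pictures are saved under pics/ and viewed, about 8 in all and at most 12, crops included, and the job is handed in when it is done.

```bash
mkdir -p pics; ls; python3 - <<'E'
from plant import *
import cv2
s=get_state();print(s)
for n in ("scene","top"):
    cv2.imwrite(f"pics/{n}0.png",read_camera(n)[:,:,::-1]); i=camera_info(n); print(n,i)
print(camera_info("wrist"))
E
```

```text
pics
{'time': 0.0, 'qpos': array([ 1.04797788e+00,  2.87200226e-01,  1.57814691e+00, -1.18217320e-06,
        1.27856532e+00, -1.49964215e-01]), 'dq': array([-0.00097214,  0.00147459,  0.00011282,  0.00068946, -0.00018087,
       -0.00026813]), 'joint_efforts': array([ 7.78803333e-04, -4.05980587e+01, -2.92624944e+01, -1.49833886e-04,
        5.73912359e-03,  4.40298848e-06]), 'eef_pos': array([0.24551477, 0.62808404, 0.2299404 ]), 'tcp_rot': array([ 1.85348818e-01,  9.82672107e-01, -1.09507797e-03, -3.82329430e-04]), 'contact_force': array([ 0.60120029, -0.19362522,  0.02404457]), 'wrist_torque': array([-0.00491758, -0.03453134,  0.01453037]), 'opening': 0.9998405976330708}
scene {'K': array([[444.19934745,   0.        , 320.55503684],
       [  0.        , 444.19934745, 238.14742561],
       [  0.        ,   0.        ,   1.        ]]), 'R': array([[-0.83273536,  0.55346178, -0.01522768],
       [ 0.32677929,  0.46909631, -0.82046569],
       [-0.44695315, -0.68820688, -0.57149293]]), 't': array([ 0.45516971, -0.1385604 ,  1.25789587])}
top {'K': array([[465.0220031 ,   0.        , 312.2320828 ],
       [  0.        , 465.0220031 , 232.81774292],
       [  0.        ,   0.        ,   1.        ]]), 'R': array([[-0.02208094, -0.99974308,  0.00511927],
       [-0.99799085,  0.0217375 , -0.0595125 ],
       [ 0.05938593, -0.00642307, -0.99821443]]), 't': array([0.01717702, 0.56498639, 1.11769008])}
{'K': array([[342.88299171,   0.        , 318.09332514],
       [  0.        , 342.88299171, 233.60666169],
       [  0.        ,   0.        ,   1.        ]]), 'mount': array([[ 2.46126796e-04, -9.45277303e-01, -3.26267926e-01,
         8.37515267e-02],
       [ 9.99999965e-01,  2.01313312e-04,  1.71116677e-04,
         4.89286927e-05],
       [-9.60706344e-05, -3.26267957e-01,  9.45277320e-01,
        -1.42982551e-01],
       [ 0.00000000e+00,  0.00000000e+00,  0.00000000e+00,
         1.00000000e+00]])}
```

View pics/top0.png

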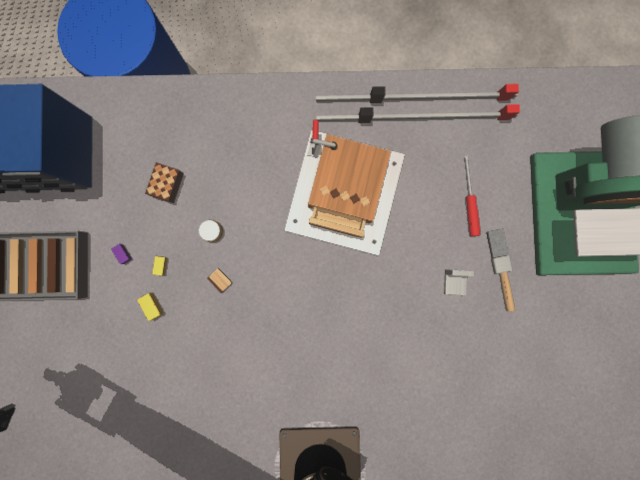

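View pics/scene0.png

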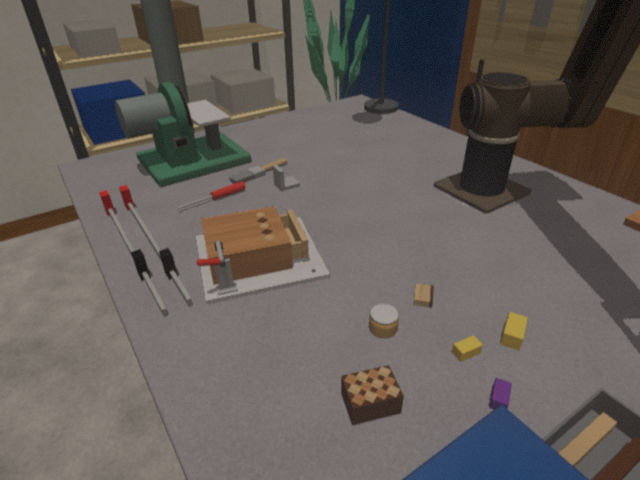

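Candidates in the top view: small yellow (159,266), large yellow (149,307) and purple (121,254). The feeler should be the smaller yellow, which I'll check in a crop.

```bash
cat >h.py <<'E'
from plant import *
import cv2, numpy as np
from scipy.spatial.transform import Rotation as Ro
def ray(n,uv,z):
    i=camera_info(n);R,t=i["R"],i["t"];c=-R.T@t
    d=R.T@np.linalg.inv(i["K"])@np.array([*uv,1.]);return c+d*(z-c[2])/d[2]
def proj(n,X):
    i=camera_info(n);p=i["K"]@(i["R"]@np.array(X)+i["t"]);return p[:2]/p[2]
def yellow(im,lo=(22,130,60),hi=(36,255,255)):
    m=cv2.inRange(cv2.cvtColor(im,cv2.COLOR_RGB2HSV),lo,hi)
    return [c for c in cv2.findContours(m,0,2)[0] if cv2.contourArea(c)>60]
E
python3 - <<'E'
from h import *
im=cv2.imread("pics/top0.png")[:,:,::-1].copy()
for c in yellow(im):
    r=cv2.minAreaRect(c); b=cv2.boxPoints(r)
    W=np.array([ray("top",p,.024) for p in b]); print("yel",r,W.mean(0)[:2],np.linalg.norm(np.diff(W,axis=0),axis=1),W[:,:2].round(4).tolist())
hsv=cv2.cvtColor(im,cv2.COLOR_RGB2HSV)
m=cv2.inRange(hsv,(0,0,150),(180,35,255)); m[:100]=0;m[270:]=0;m[:,:270]=0;m[:,420:]=0
cs=[c for c in cv2.findContours(m,0,2)[0] if cv2.contourArea(c)>100]
P=np.vstack(cs); r=cv2.minAreaRect(P); b=cv2.boxPoints(r); W=np.array([ray("top",p,.012) for p in b])
print("jig",r,W.round(4).tolist(),W.mean(0),np.linalg.norm(np.diff(W,axis=0),axis=1),np.degrees(np.arctan2(*(np.diff(W,axis=0)[:,[1,0]].T))))
q=get_state();print(Ro.from_quat(q["tcp_rot"]).as_matrix().round(3))
a=cv2.resize(im[115:265,275:415],None,fx=3,fy=3,interpolation=2);c=cv2.resize(im[240:325,100:240],None,fx=2.6,fy=2.6,interpolation=2)
o=np.zeros((450,800,3),np.uint8);o[:,:420]=a;o[:c.shape[0],430:430+c.shape[1]]=c
cv2.imwrite("pics/crop1.png",o[:,:,::-1])
E
```

```text
yel ((148.5, 307.0), (24.59674644470215, 13.416406631469727), 63.43495178222656) [0.39529982 0.40114214] [0.03183206 0.05911274 0.03174813] [[0.4149, 0.4286], [0.4286, 0.3999], [0.3756, 0.3737], [0.362, 0.4024]]
yel ((158.13584899902344, 265.3670349121094), (9.655632972717285, 18.018775939941406), 8.746161460876465) [0.49434826 0.37783675] [0.04320256 0.02332559 0.04319799] [[0.475, 0.3926], [0.5177, 0.386], [0.5137, 0.363], [0.471, 0.3697]]
jig ((344.5, 184.5), (169.0, 149.0), 90.0) [[0.8992, 0.1026, 0.012], [0.8916, -0.2689, 0.012], [0.4714, -0.2539, 0.012], [0.4794, 0.1096, 0.012]] [ 0.68540316 -0.07765227  0.012     ] [0.37163569 0.42055014 0.36361439] [-91.16224816 177.95095952  88.72942574]
[[-0.931  0.364 -0.001]
 [ 0.364  0.931 -0.002]
 [ 0.    -0.002 -1.   ]]
```

View pics/crop1.png

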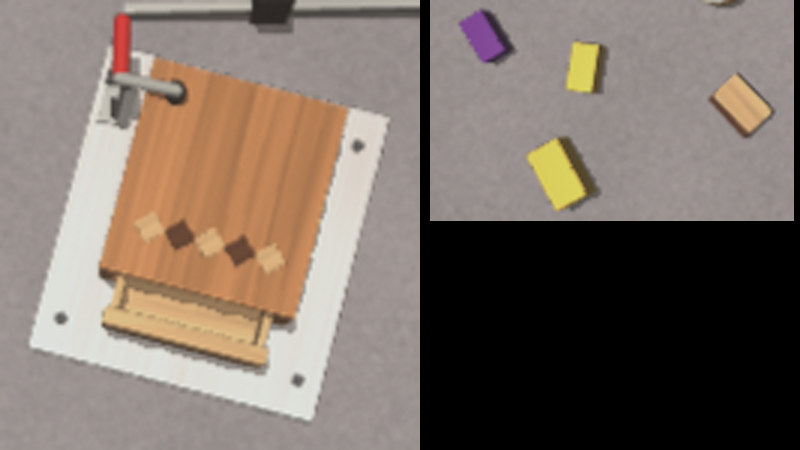

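Crop: the small yellow block at crop (584,67), top-image (158,265), measures 43x23 mm, so it is the feeler. The other yellow is 59x32 mm. The jig plate corners at crop (30,347), (313,420) and (389,117) are clear.

```bash
python3 - <<'E'
from h import *
f=lambda p,z:ray("top",(275+p[0]/3-.33,115+p[1]/3-.33),z)
A,B,C=[f(p,.012) for p in((30,347),(313,420),(389,117))]
print(A,B,C,np.linalg.norm(A-B),np.linalg.norm(B-C))
x=C-B;yaw1=np.arctan2(x[1],x[0]);y=A-B;yaw2=np.arctan2(y[1],y[0])-np.pi/2
yaw=(yaw1+yaw2)/2;O=(A+C)/2;print("O",O,np.degrees([yaw1,yaw2]))
ux=np.array([np.cos(yaw),np.sin(yaw)])
F=O[:2]-.1*ux
# check: front panel top outer edge z=.072
E1,E2=f((104,322),.072),f((266,365),.072);M=(E1+E2)/2
print("front pred",F,"seen",M,np.linalg.norm(E1-E2),np.degrees(np.arctan2(*(E1-E2)[[1,0]]))-90)
for n,X in(("pre",-.165),("fc",-.1),):print(n,O[:2]+X*ux)
print("floor open",O[:2]+(-.175+.055)*ux)
from scipy.spatial.transform import Rotation as R
s=get_state();print(s["eef_pos"])
for nm,p in dict(offcut=(219,280),tin=(209,231)).items():print(nm,ray("top",p,.02))
E
```

```text
[0.57307003 0.07212877 0.012     ] [ 0.50844917 -0.15727574  0.012     ] [ 0.75693701 -0.2277297   0.012     ] 0.23833230668588073 0.2582827363836121
O [ 0.66500352 -0.07780046  0.012     ] [-15.82966706 -15.73197511]
front pred [ 0.56877261 -0.05060465] seen [ 0.56921874 -0.05097698  0.072     ] 0.12969253033168962 -16.151729517577152
pre [ 0.50622252 -0.03292737]
fc [ 0.56877261 -0.05060465]
floor open [ 0.54952643 -0.04516549]
[0.24552312 0.62810612 0.23005917]
offcut [0.45579277 0.23248483 0.02      ]
tin [0.57492433 0.25555373 0.02      ]
```

```bash

python3 -m jog '{"travel":[[15.3,-37,0],[15.3,-37,0],[15.3,-37,0],[15.3,-37,0],[15.3,-37,0]],"dr":[[0,0,2.8],[0,0,2.8],[0,0,0],[0,0,0],[0,0,0]],"jaw":[255,255,255,255,255]}' 30
python3 -m jog '{"travel":[[15.3,-37,0],[15.3,-37,0],[15.3,-37,0],[15.3,-37,0],[15.3,-37,0]],"dr":[[0,0,0],[0,0,0],[0,0,0],[0,0,0],[0,0,0]],"jaw":[255,255,255,255,255]}'
python3 -m jog '{"travel":[[15.3,-37,0],[15.3,-37,0],[15.3,-37,0],[15.3,-37,0],[15.3,-37,0]],"dr":[[0,0,0],[0,0,0],[0,0,0],[0,0,0],[0,0,0]],"jaw":[255,255,255,255,255]}'
python3 -m jog '{"travel":[[15.3,-37,0],[15.3,-37,0],[15.3,-37,0],[0,0,0],[0,0,0]],"dr":[[0,0,0],[0,0,0],[0,0,0],[0,0,0],[0,0,0]],"jaw":[255,255,255,255,255]}'
python3 -c "
from h import *
s=get_state();print(Ro.from_quat(s['tcp_rot']).as_matrix().round(3),s['contact_force'])"
```

```text
time: 0.52
eef_pos: [0.3223, 0.4418, 0.2306]
tcp_rot: [0.137, 0.991, -0.0, -0.0]
contact_force: [0.9, 0.7, 0.3]
opening: 0.296
time: 0.93
eef_pos: [0.3987, 0.2568, 0.231]
tcp_rot: [0.137, 0.991, -0.0, -0.0]
contact_force: [1.0, 0.1, 0.3]
opening: -0.002
time: 1.35
eef_pos: [0.4753, 0.0717, 0.2311]
tcp_rot: [0.137, 0.991, 0.0, -0.0]
contact_force: [0.5, 0.4, -1.0]
opening: -0.001
time: 1.77
eef_pos: [0.5213, -0.0392, 0.2307]
tcp_rot: [0.139, 0.99, 0.0, -0.001]
contact_force: [0.5, -0.5, -0.7]
opening: -0.001
[[-0.961  0.275 -0.001]
 [ 0.275  0.961  0.001]
 [ 0.001  0.    -1.   ]] [ 0.5031583  -0.52543538 -0.65798098]
```

```bash

python3 -m jog '{"travel":[[0,0,-37],[0,0,-37],[0,0,-37],[0,0,-37],[0,0,-36]],"dr":[[0,0,0],[0,0,0],[0,0,0],[0,0,0],[0,0,0]],"jaw":[255,255,255,255,255]}'
python3 -m jog '{"travel":[[9.6,-2.2],[9.6,-2.2]],"dr":[[0,0,0],[0,0,0]],"jaw":[255,255]}' 2>&1 | tail -1
python3 -m jog '{"travel":[[9.6,-2.2,0],[9.6,-2.2,0],[4.8,-1.4,0],[0,0,0],[0,0,0]],"dr":[[0,0,0],[0,0,0],[0,0,0],[0,0,0],[0,0,0]],"jaw":[255,255,255,255,255]}'
cat >ok.py <<'E'
# guard: exit 1 when the push along the jig's x exceeds the limit (N)
import sys
from plant import get_state
s=get_state();f=s["contact_force"]@[-.962,.272,0];x=s["eef_pos"]-[.665,-.0778,0]
print("t %.2f F %.1f x %.1f"%(s["time"],f,1000*(x@[.962,-.272,0])))
sys.exit(f>float(sys.argv[1]))
E
python3 ok.py 5
```

```text
time: 2.18
eef_pos: [0.5202, -0.0357, 0.0456]
tcp_rot: [0.136, 0.991, 0.0, -0.0]
contact_force: [0.3, 0.3, -0.0]
opening: -0.005
$.travel[0]: bad value
time: 2.6
eef_pos: [0.5479, -0.0437, 0.0504]
tcp_rot: [0.137, 0.991, -0.0, 0.003]
contact_force: [-1.0, -0.3, 1.0]
opening: 0.0
t 2.60 F 0.9 x -121.9False
```

```bash

python3 -m jog '{"travel":[[1.92,-0.54,0],[1.92,-0.54,0],[1.92,-0.54,0],[0,0,0]],"dr":[[0,0,0],[0,0,0],[0,0,0],[0,0,0]],"jaw":[255,255,255,255]}' ; python3 ok.py 3 &&
python3 -m jog '{"travel":[[0.96,-0.27,0]],"dr":[[0,0,0]],"jaw":[255]}' >/dev/null; python3 ok.py 3 &&
python3 -m jog '{"travel":[[0.96,-0.27,0]],"dr":[[0,0,0]],"jaw":[255]}' >/dev/null; python3 ok.py 3 &&
python3 -m jog '{"travel":[[0.96,-0.27,0]],"dr":[[0,0,0]],"jaw":[255]}' >/dev/null; python3 ok.py 3 &&
python3 -m jog '{"travel":[[0.96,-0.27,0]],"dr":[[0,0,0]],"jaw":[255]}' >/dev/null; python3 ok.py 3 &&
python3 -m jog '{"travel":[[0.96,-0.27,0]],"dr":[[0,0,0]],"jaw":[255]}' >/dev/null; python3 ok.py 3 &&
python3 -m jog '{"travel":[[0.96,-0.27,0]],"dr":[[0,0,0]],"jaw":[255]}' >/dev/null; python3 ok.py 3
```

```text
time: 2.93
eef_pos: [0.5514, -0.045, 0.0478]
tcp_rot: [0.137, 0.991, -0.0, 0.001]
contact_force: [-0.4, -1.1, -0.1]
opening: 0.001
t 2.93 F 0.1 x -118.2
t 2.93 F 0.1 x -118.2
t 2.93 F 0.1 x -118.2
t 2.93 F 0.1 x -118.2
t 2.93 F 0.1 x -118.2
t 2.93 F 0.1 x -118.2
t 2.93 F 0.1 x -118.2False
False
False
False
False
False
False
```

```bash
sed -i 's/sys.exit(f>float(sys.argv\[1\]))/sys.exit(int(f>float(sys.argv[1])))/' ok.py; set -e
python3 -m jog '{"travel":[[0.96,-0.27,0],[0.96,-0.27,0]],"dr":[[0,0,0],[0,0,0]],"jaw":[255,255]}' >/dev/null; python3 ok.py 3
python3 -m jog '{"travel":[[0.96,-0.27,0]],"dr":[[0,0,0]],"jaw":[255]}' >/dev/null; python3 ok.py 3
python3 -m jog '{"travel":[[0.96,-0.27,0]],"dr":[[0,0,0]],"jaw":[255]}' >/dev/null; python3 ok.py 3
python3 -m jog '{"travel":[[0.96,-0.27,0]],"dr":[[0,0,0]],"jaw":[255]}' >/dev/null; python3 ok.py 3
python3 -m jog '{"travel":[[0.58,-0.16,0]],"dr":[[0,0,0]],"jaw":[255]}' >/dev/null; python3 ok.py 3
python3 -m jog '{"travel":[[0.58,-0.16,0]],"dr":[[0,0,0]],"jaw":[255]}' >/dev/null; python3 ok.py 3
python3 -m jog '{"travel":[[0.58,-0.16,0]],"dr":[[0,0,0]],"jaw":[255]}' >/dev/null; python3 ok.py 3
python3 -m jog '{"travel":[[0.58,-0.16,0]],"dr":[[0,0,0]],"jaw":[255]}' >/dev/null; python3 ok.py 3
python3 -m jog '{"travel":[[0.58,-0.16,0]],"dr":[[0,0,0]],"jaw":[255]}' >/dev/null; python3 ok.py 3
python3 -m jog '{"travel":[[0.58,-0.16,0]],"dr":[[0,0,0]],"jaw":[255]}' >/dev/null; python3 ok.py 3
python3 -m jog '{"travel":[[0.58,-0.16,0]],"dr":[[0,0,0]],"jaw":[255]}' >/dev/null; python3 ok.py 3
python3 -m jog '{"travel":[[0.58,-0.16,0]],"dr":[[0,0,0]],"jaw":[255]}' >/dev/null; python3 ok.py 3
```

```text
t 3.10 F -0.2 x -116.8
t 3.18 F 0.5 x -115.8
t 3.27 F 0.1 x -114.7
t 3.35 F -0.4 x -113.7
t 3.43 F 0.3 x -113.0
t 3.52 F -0.3 x -112.4
t 3.60 F 1.3 x -112.1
t 3.68 F 2.7 x -112.1
t 3.77 F 5.6 x -112.0
```

```bash
set -e
python3 -m jog '{"travel":[[0.48,-0.14,0]],"dr":[[0,0,0]],"jaw":[255]}' >/dev/null; python3 ok.py 8.8
python3 -m jog '{"travel":[[0.48,-0.14,0]],"dr":[[0,0,0]],"jaw":[255]}' >/dev/null; python3 ok.py 8.8
python3 -m jog '{"travel":[[0.48,-0.14,0]],"dr":[[0,0,0]],"jaw":[255]}' >/dev/null; python3 ok.py 8.8
python3 -m jog '{"travel":[[0.48,-0.14,0]],"dr":[[0,0,0]],"jaw":[255]}' >/dev/null; python3 ok.py 8.8
python3 -m jog '{"travel":[[0.48,-0.14,0]],"dr":[[0,0,0]],"jaw":[255]}' >/dev/null; python3 ok.py 8.8
python3 -m jog '{"travel":[[0.48,-0.14,0]],"dr":[[0,0,0]],"jaw":[255]}' >/dev/null; python3 ok.py 8.8
python3 -m jog '{"travel":[[0.48,-0.14,0]],"dr":[[0,0,0]],"jaw":[255]}' >/dev/null; python3 ok.py 8.8
python3 -m jog '{"travel":[[0.48,-0.14,0]],"dr":[[0,0,0]],"jaw":[255]}' >/dev/null; python3 ok.py 8.8
python3 -m jog '{"travel":[[0.48,-0.14,0]],"dr":[[0,0,0]],"jaw":[255]}' >/dev/null; python3 ok.py 8.8
python3 -m jog '{"travel":[[0.48,-0.14,0]],"dr":[[0,0,0]],"jaw":[255]}' >/dev/null; python3 ok.py 8.8
python3 -m jog '{"travel":[[0.48,-0.14,0]],"dr":[[0,0,0]],"jaw":[255]}' >/dev/null; python3 ok.py 8.8
python3 -m jog '{"travel":[[0.48,-0.14,0]],"dr":[[0,0,0]],"jaw":[255]}' >/dev/null; python3 ok.py 8.8
python3 -m jog '{"travel":[[0.48,-0.14,0]],"dr":[[0,0,0]],"jaw":[255]}' >/dev/null; python3 ok.py 8.8
python3 -m jog '{"travel":[[0.48,-0.14,0]],"dr":[[0,0,0]],"jaw":[255]}' >/dev/null; python3 ok.py 8.8
python3 -m jog '{"travel":[[0.48,-0.14,0]],"dr":[[0,0,0]],"jaw":[255]}' >/dev/null; python3 ok.py 8.8
python3 -m jog '{"travel":[[0.48,-0.14,0]],"dr":[[0,0,0]],"jaw":[255]}' >/dev/null; python3 ok.py 8.8
```

```text
t 3.85 F 5.4 x -111.8
t 3.93 F 5.4 x -111.4
t 4.02 F 5.8 x -110.9
t 4.10 F 6.2 x -110.4
t 4.18 F 6.0 x -109.9
t 4.27 F 5.3 x -109.4
t 4.35 F 6.8 x -108.9
t 4.43 F 6.1 x -108.4
t 4.52 F 6.7 x -108.0
t 4.60 F 5.7 x -107.4
t 4.68 F 6.5 x -107.0
t 4.77 F 6.0 x -106.5
t 4.85 F 5.7 x -106.0
t 4.93 F 6.4 x -105.5
t 5.02 F 5.9 x -105.0
t 5.10 F 6.0 x -104.5
```

Force is steady at about 6 N, so I'll keep pressing with the same guarded steps.

```bash
set -e
python3 -m jog '{"travel":[[0.48,-0.14,0]],"dr":[[0,0,0]],"jaw":[255]}' >/dev/null; python3 ok.py 8.8
python3 -m jog '{"travel":[[0.48,-0.14,0]],"dr":[[0,0,0]],"jaw":[255]}' >/dev/null; python3 ok.py 8.8
python3 -m jog '{"travel":[[0.48,-0.14,0]],"dr":[[0,0,0]],"jaw":[255]}' >/dev/null; python3 ok.py 8.8
python3 -m jog '{"travel":[[0.48,-0.14,0]],"dr":[[0,0,0]],"jaw":[255]}' >/dev/null; python3 ok.py 8.8
python3 -m jog '{"travel":[[0.48,-0.14,0]],"dr":[[0,0,0]],"jaw":[255]}' >/dev/null; python3 ok.py 8.8
python3 -m jog '{"travel":[[0.48,-0.14,0]],"dr":[[0,0,0]],"jaw":[255]}' >/dev/null; python3 ok.py 8.8
python3 -m jog '{"travel":[[0.48,-0.14,0]],"dr":[[0,0,0]],"jaw":[255]}' >/dev/null; python3 ok.py 8.8
python3 -m jog '{"travel":[[0.48,-0.14,0]],"dr":[[0,0,0]],"jaw":[255]}' >/dev/null; python3 ok.py 8.8
python3 -m jog '{"travel":[[0.48,-0.14,0]],"dr":[[0,0,0]],"jaw":[255]}' >/dev/null; python3 ok.py 8.8
python3 -m jog '{"travel":[[0.48,-0.14,0]],"dr":[[0,0,0]],"jaw":[255]}' >/dev/null; python3 ok.py 8.8
python3 -m jog '{"travel":[[0.48,-0.14,0]],"dr":[[0,0,0]],"jaw":[255]}' >/dev/null; python3 ok.py 8.8
python3 -m jog '{"travel":[[0.48,-0.14,0]],"dr":[[0,0,0]],"jaw":[255]}' >/dev/null; python3 ok.py 8.8
python3 -m jog '{"travel":[[0.48,-0.14,0]],"dr":[[0,0,0]],"jaw":[255]}' >/dev/null; python3 ok.py 8.8
python3 -m jog '{"travel":[[0.48,-0.14,0]],"dr":[[0,0,0]],"jaw":[255]}' >/dev/null; python3 ok.py 8.8
python3 -m jog '{"travel":[[0.48,-0.14,0]],"dr":[[0,0,0]],"jaw":[255]}' >/dev/null; python3 ok.py 8.8
python3 -m jog '{"travel":[[0.48,-0.14,0]],"dr":[[0,0,0]],"jaw":[255]}' >/dev/null; python3 ok.py 8.8
python3 -m jog '{"travel":[[0.48,-0.14,0]],"dr":[[0,0,0]],"jaw":[255]}' >/dev/null; python3 ok.py 8.8
python3 -m jog '{"travel":[[0.48,-0.14,0]],"dr":[[0,0,0]],"jaw":[255]}' >/dev/null; python3 ok.py 8.8
python3 -m jog '{"travel":[[0.48,-0.14,0]],"dr":[[0,0,0]],"jaw":[255]}' >/dev/null; python3 ok.py 8.8
python3 -m jog '{"travel":[[0.48,-0.14,0]],"dr":[[0,0,0]],"jaw":[255]}' >/dev/null; python3 ok.py 8.8
python3 -m jog '{"travel":[[0.48,-0.14,0]],"dr":[[0,0,0]],"jaw":[255]}' >/dev/null; python3 ok.py 8.8
python3 -m jog '{"travel":[[0.48,-0.14,0]],"dr":[[0,0,0]],"jaw":[255]}' >/dev/null; python3 ok.py 8.8
python3 -m jog '{"travel":[[0.48,-0.14,0]],"dr":[[0,0,0]],"jaw":[255]}' >/dev/null; python3 ok.py 8.8
python3 -m jog '{"travel":[[0.48,-0.14,0]],"dr":[[0,0,0]],"jaw":[255]}' >/dev/null; python3 ok.py 8.8
python3 -m jog '{"travel":[[0.48,-0.14,0]],"dr":[[0,0,0]],"jaw":[255]}' >/dev/null; python3 ok.py 8.8
python3 -m jog '{"travel":[[0.48,-0.14,0]],"dr":[[0,0,0]],"jaw":[255]}' >/dev/null; python3 ok.py 8.8
python3 -m jog '{"travel":[[0.48,-0.14,0]],"dr":[[0,0,0]],"jaw":[255]}' >/dev/null; python3 ok.py 8.8
python3 -m jog '{"travel":[[0.48,-0.14,0]],"dr":[[0,0,0]],"jaw":[255]}' >/dev/null; python3 ok.py 8.8
python3 -m jog '{"travel":[[0.48,-0.14,0]],"dr":[[0,0,0]],"jaw":[255]}' >/dev/null; python3 ok.py 8.8
python3 -m jog '{"travel":[[0.48,-0.14,0]],"dr":[[0,0,0]],"jaw":[255]}' >/dev/null; python3 ok.py 8.8
```

```text
t 5.18 F 5.7 x -104.0
t 5.27 F 5.8 x -103.5
t 5.35 F 6.1 x -103.0
t 5.43 F 5.2 x -102.5
t 5.52 F 6.3 x -102.0
t 5.60 F 6.1 x -101.5
t 5.68 F 5.9 x -101.1
t 5.77 F 6.0 x -100.5
t 5.85 F 6.7 x -100.1
t 5.93 F 5.2 x -99.4
t 6.02 F 4.9 x -98.9
t 6.10 F 6.5 x -98.4
t 6.18 F 6.9 x -98.2
t 6.27 F 8.7 x -98.1
t 6.35 F 9.1 x -98.1
```

```bash
set -e
python3 -m jog '{"travel":[[0,0,0]],"dr":[[0,0,0]],"jaw":[255]}' >/dev/null; python3 ok.py 10.3
python3 -m jog '{"travel":[[0.3,-0.09,0]],"dr":[[0,0,0]],"jaw":[255]}' >/dev/null; python3 ok.py 10.3
python3 -m jog '{"travel":[[0.3,-0.09,0]],"dr":[[0,0,0]],"jaw":[255]}' >/dev/null; python3 ok.py 10.3
python3 -m jog '{"travel":[[0.2,-0.06,0]],"dr":[[0,0,0]],"jaw":[255]}' >/dev/null; python3 ok.py 10.3
```

```text
t 6.43 F 9.2 x -98.1
t 6.52 F 10.1 x -98.0
t 6.60 F 11.1 x -98.0
```

11 N on the stop, so the latch is free. Retreating fast.

```bash

python3 -m jog '{"travel":[[-38.5,10.9,0],[-38.5,10.9,0],[-38.5,10.9,5],[0,0,40],[0,0,40]],"dr":[[0,0,0],[0,0,0],[0,0,0],[0,0,0],[0,0,0]],"jaw":[255,255,255,255,255]}'
python3 -m jog '{"travel":[[0,0,40],[0,0,40],[0,0,20],[0,0,0],[0,0,0]],"dr":[[0,0,0],[0,0,0],[0,0,0],[0,0,0],[0,0,0]],"jaw":[255,255,255,0,0]}'; python3 ok.py 5
```

```text
time: 7.02
eef_pos: [0.4496, -0.0161, 0.1255]
tcp_rot: [0.137, 0.991, 0.001, -0.008]
contact_force: [2.7, -0.5, 0.7]
opening: 0.003
time: 7.43
eef_pos: [0.4597, -0.019, 0.234]
tcp_rot: [0.137, 0.991, -0.0, 0.002]
contact_force: [0.1, -0.3, -0.3]
opening: 0.273
t 7.43 F -0.2 x -213.5
```

```bash

python3 -m jog '{"travel":[[3.4,39.7,0],[3.4,39.7,0],[3.4,39.7,0],[3.4,39.7,0],[3.4,39.7,0]],"dr":[[0,0,3.5],[0,0,3.5],[0,0,0],[0,0,0],[0,0,0]],"jaw":[0,0,0,0,0]}' >/dev/null
python3 -m jog '{"travel":[[3.4,39.7,0],[3.4,39.7,0],[3.4,39.7,0],[3.4,39.7,0],[3.4,39.7,0]],"dr":[[0,0,0],[0,0,0],[0,0,0],[0,0,0],[0,0,0]],"jaw":[0,0,0,0,0]}'>/dev/null
python3 -m jog '{"travel":[[0,0,0],[0,0,0],[0,0,0]],"dr":[[0,0,0],[0,0,0],[0,0,0]],"jaw":[0,0,0]}'
python3 - <<'E'
from h import *
s=get_state();im=read_camera("wrist");i=camera_info("wrist")
R=Ro.from_quat(s["tcp_rot"]).as_matrix();T=np.eye(4);T[:3,:3]=R;T[:3,3]=s["eef_pos"];C=T@i["mount"]
print(R.round(3).tolist())
def w(p,z):
    d=C[:3,:3]@np.linalg.inv(i["K"])@np.array([*p,1.]);c=C[:3,3];return c+d*(z-c[2])/d[2]
for c in yellow(im):
    r=cv2.minAreaRect(c);b=cv2.boxPoints(r);W=np.array([w(p,.024) for p in b])
    print(r,W[:,:2].round(4).tolist(),W.mean(0)[:2].round(4),np.linalg.norm(np.diff(W,axis=0),axis=1).round(4),np.degrees(np.arctan2(*np.diff(W,axis=0)[:,[1,0]].T)).round(1))
top=read_camera("top")
o=np.hstack([cv2.resize(im,(480,360)),cv2.resize(top[130:280,270:410],(320,343))[:360] if 0 else cv2.resize(top[115:272,275:415],(320,360))])
cv2.imwrite("pics/w1.png",o[:,:,::-1])
E
```

```text
time: 8.52
eef_pos: [0.4917, 0.3777, 0.2295]
tcp_rot: [0.076, 0.997, -0.001, -0.002]
contact_force: [-0.2, -0.1, -0.2]
opening: 1.005
[[-0.988, 0.152, -0.004], [0.152, 0.988, -0.002], [0.003, -0.003, -1.0]]
((320.5, 200.0), (23.0, 44.0), 0.0) [[0.5127, 0.3641], [0.4665, 0.3716], [0.47, 0.3948], [0.5164, 0.3883]] [0.4914 0.3797] [0.0468 0.0234 0.0468] [170.8  81.3  -8. ]
((326.88104248046875, 98.78984069824219), (68.04862976074219, 37.05189895629883), 54.782405853271484) [[0.3752, 0.3704], [0.3617, 0.401], [0.4151, 0.4312], [0.4303, 0.3997]] [0.3956 0.4006] [0.0334 0.0613 0.035 ] [113.8  29.5 -64.2]
```

View pics/w1.png

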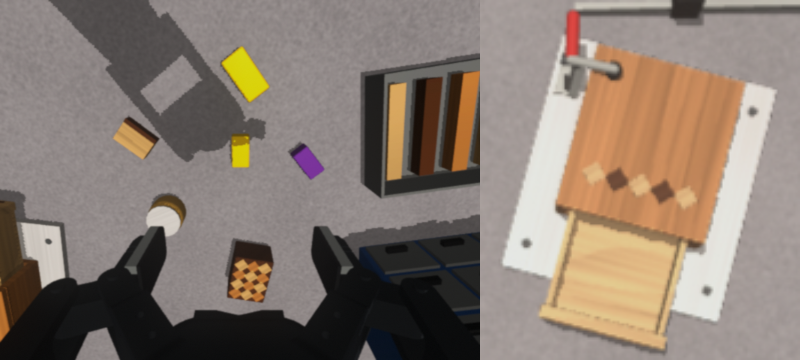

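Wrist: the feeler is at (240,150) in the half-size view, centred under the tool, and purple is to its right at (308,160). Top: the drawer is fully out and clear.

```bash

python3 -m jog '{"travel":[[0,0,0],[1,1,-38],[0,0,-38],[0,0,-38],[0,0,-38]],"dr":[[0,0,0],[0,0,0],[0,0,0],[0,0,0],[0,0,0]],"jaw":[120,120,120,120,120]}' 
python3 -m jog '{"travel":[[0,0,-25],[0,0,-15],[0,0,0],[0,0,0]],"dr":[[0,0,0],[0,0,0],[0,0,0],[0,0,0]],"jaw":[120,120,120,120]}'
python3 - <<'E'
from h import *
cv2.imwrite("pics/w2.png",cv2.resize(read_camera("wrist"),(480,360))[:,:,::-1])
E
```

```text
time: 9.03
eef_pos: [0.4942, 0.3782, 0.0797]
tcp_rot: [0.077, 0.997, 0.001, 0.001]
contact_force: [0.8, 0.1, -0.5]
opening: 0.531
time: 9.37
eef_pos: [0.4935, 0.3782, 0.0399]
tcp_rot: [0.077, 0.997, -0.0, -0.001]
contact_force: [-0.4, 0.4, 0.2]
opening: 0.528
```

View pics/w2.png

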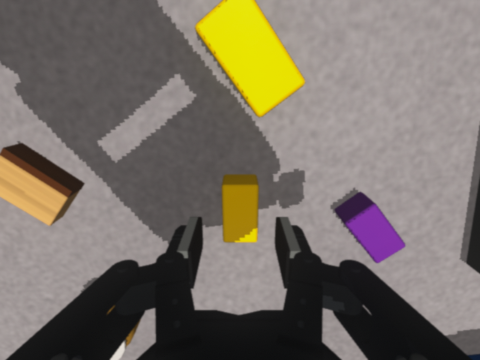

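The feeler sits centred between the fingers at (240,210). Lowering and closing.

```bash

python3 -m jog '{"travel":[[0,0,-20],[0,0,-11],[0,0,-5.5],[0,0,0],[0,0,0]],"dr":[[0,0,0],[0,0,0],[0,0,0],[0,0,0],[0,0,0]],"jaw":[120,120,120,120,120]}' 30
python3 -m jog '{"travel":[[0,0,0],[0,0,0],[0,0,0],[0,0,0],[0,0,0]],"dr":[[0,0,0],[0,0,0],[0,0,0],[0,0,0],[0,0,0]],"jaw":[255,255,255,255,255]}' 30
python3 -m jog '{"travel":[[0,0,0],[0,0,10],[0,0,38],[0,0,38],[0,0,38]],"dr":[[0,0,0],[0,0,0],[0,0,0],[0,0,0],[0,0,0]],"jaw":[255,255,255,255,255]}'
python3 -m jog '{"travel":[[0,0,38],[0,0,0],[0,0,0]],"dr":[[0,0,0],[0,0,0],[0,0,0]],"jaw":[255,255,255]}'
python3 - <<'E'
from h import *
s=get_state();print(Ro.from_quat(s["tcp_rot"]).as_matrix().round(3).tolist())
a=cv2.resize(read_camera("wrist"),(400,300));b=cv2.resize(read_camera("top")[115:265,270:420],(400,400))
o=np.zeros((400,800,3),np.uint8);o[:300,:400]=a;o[:,400:]=b
cv2.imwrite("pics/w3.png",o[:,:,::-1])
E
```

```text
time: 9.83
eef_pos: [0.4939, 0.3793, 0.0043]
tcp_rot: [0.076, 0.997, 0.0, 0.0]
contact_force: [-0.6, 0.4, -0.6]
opening: 0.532
time: 10.25
eef_pos: [0.4945, 0.3798, 0.005]
tcp_rot: [0.076, 0.997, 0.001, 0.001]
contact_force: [-0.2, -0.3, 4.6]
opening: 0.283
time: 10.67
eef_pos: [0.4924, 0.3785, 0.1279]
tcp_rot: [0.076, 0.997, -0.001, -0.002]
contact_force: [1.0, -0.2, 0.0]
opening: 0.291
time: 10.92
eef_pos: [0.495, 0.38, 0.1696]
tcp_rot: [0.076, 0.997, 0.002, 0.003]
contact_force: [0.2, 0.3, -0.2]
opening: 0.285
[[-0.988, 0.152, 0.006], [0.152, 0.988, 0.003], [-0.005, 0.004, -1.0]]
```

View pics/w3.png

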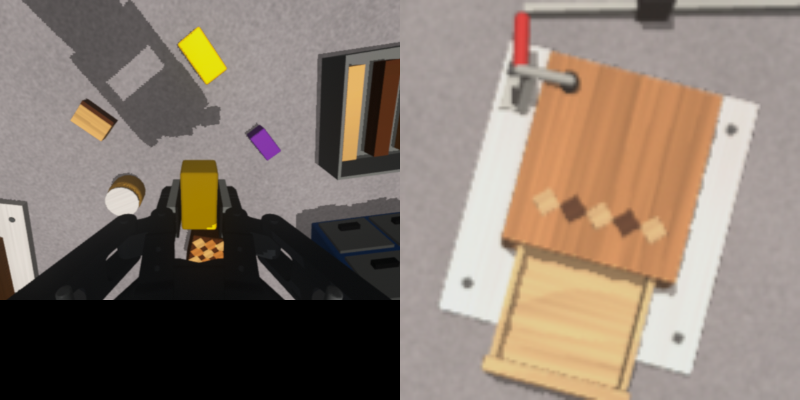

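Feeler is gripped (opening 0.285, about 24 mm) at wrist crop (199,195). The drawer is fully out and empty. Carrying the feeler over the drawer.

```bash

python3 -m jog '{"travel":[[5.6,-38.8,0],[5.6,-38.8,0],[5.6,-38.8,0],[5.6,-38.8,0],[5.6,-38.8,0]],"dr":[[0,0,-3.5],[0,0,-3.5],[0,0,0],[0,0,0],[0,0,0]],"jaw":[255,255,255,255,255]}' >/dev/null
python3 -m jog '{"travel":[[5.6,-38.8,0],[5.6,-38.8,0],[5.6,-38.8,0],[5.6,-38.8,0],[5.6,-38.8,0]],"dr":[[0,0,0],[0,0,0],[0,0,0],[0,0,0],[0,0,0]],"jaw":[255,255,255,255,255]}' >/dev/null
python3 -m jog '{"travel":[[5.6,-38.8,0],[0,0,0],[0,0,-20],[0,0,-10],[0,0,0]],"dr":[[0,0,0],[0,0,0],[0,0,0],[0,0,0],[0,0,0]],"jaw":[255,255,255,255,255]}'
python3 -m jog '{"travel":[[0,0,0],[0,0,0]],"dr":[[0,0,0],[0,0,0]],"jaw":[255,255]}'
python3 - <<'E'
from h import *
s=get_state();R=Ro.from_quat(s["tcp_rot"]).as_matrix();print(np.degrees(np.arctan2(R[1,0],R[0,0])))
O=np.array([.665,-.0778]);a=np.radians(-15.8);ux=np.array([np.cos(a),np.sin(a)]);uy=np.array([-ux[1],ux[0]])
d=s["eef_pos"][:2]-(O-.12*ux);print("TCP in drawer_floor",d@ux,d@uy)
for y in(.066,-.066):print("pred front corner, top px",proj("top",[*(O-.175*ux+y*uy),.072]))
im=read_camera("top");b=cv2.resize(im[180:300,280:400],(400,400));a=cv2.resize(read_camera("wrist"),(400,300))
o=np.zeros((400,800,3),np.uint8);o[:300,:400]=a;o[:,400:]=b
cv2.imwrite("pics/w4.png",o[:,:,::-1])
E
```

```text
time: 12.27
eef_pos: [0.5516, -0.0464, 0.1304]
tcp_rot: [0.137, 0.991, 0.001, -0.005]
contact_force: [-1.2, 1.1, -0.6]
opening: 0.289
time: 12.43
eef_pos: [0.5549, -0.0467, 0.1354]
tcp_rot: [0.137, 0.991, 0.0, -0.001]
contact_force: [0.4, -0.6, -0.6]
opening: 0.28
164.3059717220208
TCP in drawer_floor 0.0056450498114551375 -8.80670009752614e-05
pred front corner, top px [300.4943431  253.50638402]
pred front corner, top px [355.76011876 267.85557658]
```

View pics/w4.png

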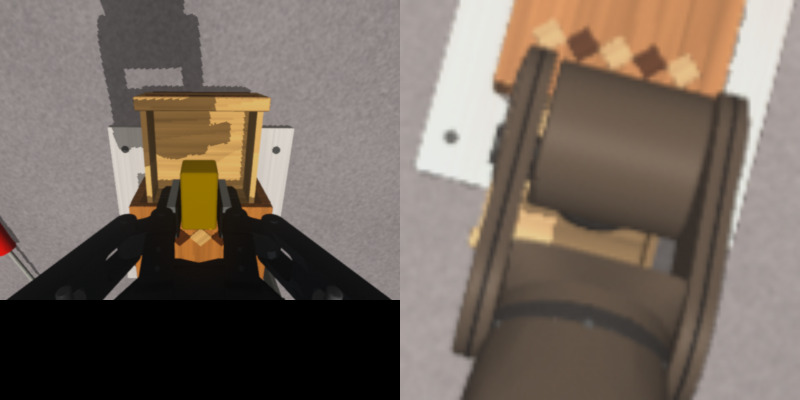

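Predicted front corners match the picture, and the block is centred across the drawer (wrist crop x 200 against walls at 150 and 258). Lowering.

```bash

python3 -m jog '{"travel":[[0,0,-20],[0,0,-20],[0,0,-20],[0,0,-15],[0,0,-7]],"dr":[[0,0,0],[0,0,0],[0,0,0],[0,0,0],[0,0,0]],"jaw":[255,255,255,255,255]}'
python3 -m jog '{"travel":[[0,0,0],[0,0,0],[0,0,0]],"dr":[[0,0,0],[0,0,0],[0,0,0]],"jaw":[255,255,255]}'
```

```text
time: 12.95
eef_pos: [0.5543, -0.0469, 0.0523]
tcp_rot: [0.137, 0.991, 0.0, -0.001]
contact_force: [-0.7, -0.1, -0.7]
opening: 0.288
time: 13.2
eef_pos: [0.5564, -0.0477, 0.0554]
tcp_rot: [0.137, 0.991, -0.0, 0.001]
contact_force: [0.0, -0.3, -0.2]
opening: 0.286
```

```bash
cat >okz.py <<'E'
import sys
from plant import get_state
s=get_state();print("t %.2f Fz %.1f z %.1f"%(s["time"],s["contact_force"][2],1000*s["eef_pos"][2]))
sys.exit(int(s["contact_force"][2]>float(sys.argv[1])))
E
set -e
python3 -m jog '{"travel":[[0,0,-8],[0,0,-6],[0,0,-3],[0,0,0],[0,0,0]],"dr":[[0,0,0],[0,0,0],[0,0,0],[0,0,0],[0,0,0]],"jaw":[255,255,255,255,255]}' >/dev/null; python3 okz.py 2.5
python3 -m jog '{"travel":[[0,0,-1],[0,0,0]],"dr":[[0,0,0],[0,0,0]],"jaw":[255,255]}' >/dev/null; python3 okz.py 2.5
python3 -m jog '{"travel":[[0,0,-1],[0,0,0]],"dr":[[0,0,0],[0,0,0]],"jaw":[255,255]}' >/dev/null; python3 okz.py 2.5
python3 -m jog '{"travel":[[0,0,-1],[0,0,0]],"dr":[[0,0,0],[0,0,0]],"jaw":[255,255]}' >/dev/null; python3 okz.py 2.5
python3 -m jog '{"travel":[[0,0,-0.7],[0,0,0]],"dr":[[0,0,0],[0,0,0]],"jaw":[255,255]}' >/dev/null; python3 okz.py 2.5
python3 -m jog '{"travel":[[0,0,-0.7],[0,0,0]],"dr":[[0,0,0],[0,0,0]],"jaw":[255,255]}' >/dev/null; python3 okz.py 2.5
python3 -m jog '{"travel":[[0,0,-0.7],[0,0,0]],"dr":[[0,0,0],[0,0,0]],"jaw":[255,255]}' >/dev/null; python3 okz.py 2.5
```

```text
t 13.62 Fz -0.2 z 36.4
t 13.78 Fz -1.5 z 35.9
t 13.95 Fz -0.0 z 34.8
t 14.12 Fz -0.5 z 33.7
t 14.28 Fz -1.2 z 33.1
t 14.45 Fz 4.2 z 33.0
```

Floor contact at z 33 mm, as expected. Releasing partway and lifting out.

```bash

python3 -m jog '{"travel":[[0,0,0],[0,0,0],[0,0,0],[0,0,0],[0,0,0]],"dr":[[0,0,0],[0,0,0],[0,0,0],[0,0,0],[0,0,0]],"jaw":[175,150,140,140,140]}'
python3 -m jog '{"travel":[[0,0,4],[0,0,10],[0,0,20],[0,0,38],[0,0,38]],"dr":[[0,0,0],[0,0,0],[0,0,0],[0,0,0],[0,0,0]],"jaw":[140,140,140,140,140]}'
python3 -m jog '{"travel":[[0,0,38],[0,0,38],[0,38,0],[0,38,0],[0,38,0]],"dr":[[0,0,0],[0,0,0],[0,0,0],[0,0,0],[0,0,0]],"jaw":[140,140,140,140,140]}'
python3 -m jog '{"travel":[[0,38,0],[0,38,0],[0,38,0],[0,38,0],[0,38,0]],"dr":[[0,0,0],[0,0,0],[0,0,0],[0,0,0],[0,0,0]],"jaw":[140,140,140,140,140]}'
python3 -m jog '{"travel":[[0,0,0],[0,0,0],[0,0,0],[0,0,0],[0,0,0]],"dr":[[0,0,0],[0,0,0],[0,0,0],[0,0,0],[0,0,0]],"jaw":[140,140,140,140,140]}' >/dev/null
python3 - <<'E'
from h import *
im=read_camera("top")
for c in yellow(im):
    r=cv2.minAreaRect(c);W=ray("top",r[0],.052);print(r,W)
O=np.array([.665,-.0778]);a=np.radians(-15.8);ux=np.array([np.cos(a),np.sin(a)]);print("floor",O-.12*ux)
o=np.hstack([cv2.resize(im,(533,400)),cv2.resize(im[180:300,285:365],(267,400))])
cv2.imwrite("pics/w5.png",o[:,:,::-1])
E
```

```text
time: 14.87
eef_pos: [0.5552, -0.0475, 0.0322]
tcp_rot: [0.137, 0.991, 0.0, -0.0]
contact_force: [0.5, 0.3, 0.6]
opening: 0.448
time: 15.28
eef_pos: [0.5541, -0.0472, 0.143]
tcp_rot: [0.137, 0.991, 0.0, -0.002]
contact_force: [1.4, 0.2, 0.1]
opening: 0.452
time: 15.7
eef_pos: [0.5558, 0.0671, 0.2212]
tcp_rot: [0.138, 0.99, 0.0, 0.002]
contact_force: [1.1, -0.7, -0.8]
opening: 0.453
time: 16.12
eef_pos: [0.555, 0.2584, 0.2197]
tcp_rot: [0.137, 0.991, 0.0, 0.001]
contact_force: [1.2, -0.3, 0.1]
opening: 0.453
((334.6470947265625, 235.9117889404297), (10.429031372070312, 18.91777801513672), 14.03624439239502) [ 0.55465481 -0.04779178  0.052     ]
floor [ 0.54953384 -0.04512637]
```

View pics/w5.png

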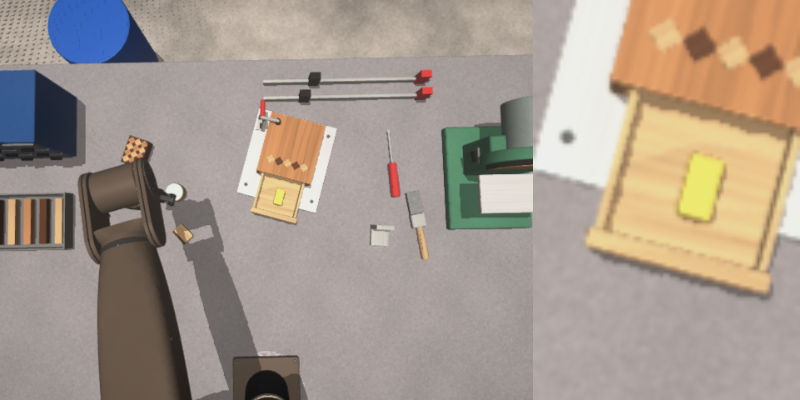

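Feeler lies flat in the drawer at crop (702,187). The drawer front corners match fully out, and the other things are where they were.

```bash
python3 -c "
from plant import *
print(sign_off())"
```

```text
the job is handed in; nothing more can be done
None
```

The feeler is lying in the fully open drawer, released, and I handed the job in at about 16.5 s on the robot's clock. The sign-off gives no verdict, so what follows is from my own readings.

- **Press:** I pressed the drawer front in with shut fingers, about 14 mm. The force stayed near 6 N until the springy stop, then rose to 11.1 N, against the 18 N limit. I backed off fast and the drawer came out by itself.
- **Placing:** I picked the smaller yellow block (43 x 23 mm as measured), lowered it into the drawer and let go. Contact with the floor read 4.2 N.
- **Last picture:** The feeler lies flat, about 6 mm in x and 1 mm in y from the drawer-floor point. The drawer's front corners are within about 3 pixels of where fully out puts them. The bystanders I could see looked unmoved by eye. The arm partly covers the tin, offcut and puzzle-box area, and I did not measure their positions.
- **Disagreements:**
  - The top and wrist cameras differed by 2–3 mm on the feeler's position before I picked it up.
  - There was a 4.6 N upward force while the fingers closed on it, gone once it was lifted.
  - One move was refused for a typing slip and changed nothing.

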